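Load the sample carrier and hold it flush on the sloped stage

ROBOT

A 6-joint arm with a two-finger parallel gripper is mounted at the origin on the work surface. World frame = base frame: x ahead of the robot, y to its left, z up, the work surface at z = 0. Lengths are in m, angles in rad, forces in N, time in s.
With the tool pointing down it reaches from about 0.35 to 0.875 m from the base axis. Payload 15.5 kg.
Tool frame: the origin (TCP) lies on the centre line of the jaws, within the pads' length; the fingertips stand 8 mm ahead of it and the grasp point (between the pads) lies 11 mm behind it; z points along the fingers, y is the line along which they close (so a half turn about z gives the same grasp; the last joint's range is limited). The gripper opens to 85 mm and grips with 20 to 120 N. Pads are 22 mm wide; open, the fingers measure 114 mm over their backs; the gripper's body (76 mm by 85 mm) begins 54 mm behind the grasp point. The pads swing forward as they close: fully open they stand 13 mm farther back than shut.
Start: joints at [-1.423, 0.494, 1.345, -0, 1.302, -0.096], TCP at [0.15, -0.607, 0.203] pointing down, gripper open.
Joint ranges: [-2.91, 2.91], [-0.82, 2.16], [0.22, 2.67], [-1.22, 4.37], [0.12, 2.79], [-3.08, 3.08]. Speed limits (rad/s): [1.89, 1.89, 2.57, 3.01, 3.01, 3.01].

INTERFACE

Orientations are given as a unit quaternion [x, y, z, w].
In Python, from cell import bot gives the robot as it stands. Calls block until the motion is done:
- bot.reach(position, orientation): joint-space move of the TCP to a pose.
- bot.movel(position, rotation=None, max_speed=0.15): straight line of the TCP; rotation=None keeps the orientation; max_speed is the mean speed in m/s.
- bot.set_joints(angles): joint-space move.
- bot.grip(opening, grip_force=None): opening from 0.0 (shut) to 1.0 (fully open); grip_force is the grip in N (None keeps the last); returns when the fingers have stopped.
- bot.dwell(seconds).
- bot.ik(position, orientation): joint angles nearest the present ones, or None.
- bot.observe(): the state.
- bot.grab_frame(name): name is "scene" or "top" or "wrist"; returns a dict with "pixels" (480x640x3 uint8, red, green, blue), "vfov" (degrees; the focal length in pixels is half the picture's height over the tangent of half this angle, whatever the lens; pixels are square), "cx", "cy" (the principal point, pixels), "dist_coeffs" ([k1, k2, p1, p2, k3] as OpenCV has them; the pictures are not rectified), "position" and "attitude" of the camera in the world. Camera axes: x right, y up, looking along -z (the intrinsics and any distortion apply to the point x, -y, -z); pixel columns grow to the right and rows downward; lengths in m; the calibration is good to about 2 mm. A picture is of the moment at which its call begins. There is no depth.
A pose or a line that the arm cannot do raises bot.IKError and nothing moves.
- bot.sign_off(): hands the job in; it is judged then, once.
The state is a dict: "t": time; "joint_positions": joint angles; "joint_velocities": joint speeds; "joint_efforts": joint torques, N m; "position": TCP position; "tcp_rot": TCP orientation; "ft_force": force on the tool from outside, world axes, zero at the start; "torque": the same for the moment, N m; "gripper_width": opening from 0.0 (shut) to 1.0 (fully open); "gripper_force": force on a finger pad.
Only numpy, scipy, OpenCV 4.12 (cv2) and the standard library are available. Lean on these libraries where they do the work, as an engineer would, in place of code of your own. Each camera call takes 0.05 s, during which the arm holds its last target. There are 200 camera calls.

TASK

Set the two white sample mounts upright in the carrier's two places, one in each and let go, then pick the carrier up by its fin without losing them. Tilt it to match the slope of the stage and bring it, centred and lined up with the face, flush onto both steel rest bars, so that both bear the push, pressing the sprung face gently about half way in, never against its stop. Finish holding it there, still gripping and pressing; do not let go, and leave the beaker, jar and tray alone.

Things in the scene. Friction and masses are not known exactly. Their poses are not given: they have to be found in the camera images.
- mount_1: Loose white resin sample mount: upright cylinder, 26 mm diameter, 26 mm tall, about 25 g, small steel disc in its top face. Starts upright on the bench. Origin: centre of its underside, z up along its axis. Twin of mount_2 (interchangeable).
- mount_2: The other loose sample mount, same as mount_1.
- carrier: Aluminium carrier, 0.1-0.2 kg. Base 64 mm (x) by 134 mm (y), 8 mm thick; grey grip fin at its centre, 12 mm thick in x, 24 mm wide in y, top 52 mm above the underside. On the base, 45 mm either side of the fin along y: two square places, 31 mm inside, walls 3 mm thick with tops 14 mm above the underside. Starts flat on the bench, x within 30 deg of world +x. Origin: centre of underside, z up.
- place_a (a point): Centre of the floor of the carrier's place on its -y side, 8 mm above the carrier's underside. Axes as the carrier's. A mount in it stands with its origin here.
- place_b (a point): The same for the place on the carrier's +y side.
- stage: Sloped stage fixed to the bench: cream foot 120 (x) by 180 (y) by 16 mm; two cheeks at its y ends, tops 78 mm high, hold a stiff tilting cradle with a black face plate. Origin: centre of the foot's underside; -x within 18 deg of facing the robot's side (world -x). The face slopes 9 to 26 deg from level, different each time, facing up and to -x (its -x edge is the low one); pushes do not change it.
- face_mid (a point): Middle of the stage's sloped resting plane, about 0.1 m above the bench: the tops of two steel rest bars, 10 mm wide, 140 mm long along y, 4 mm proud of the black plate (80 by 150 mm), 22 mm up-slope and 22 mm down-slope of this point. z: outward normal of the plane; y: level, along the bars; x: up the slope. Moves in with the sprung face.
- stage_face (a joint): How far the stage's sprung face plate is pushed in along its own normal: 0 (out) to 0.012 m (stop). On rubber bushes it also rocks a little about its y axis (4 N m per rad, springs back): tilted over 2 deg off, the carrier loads one bar only. It gives from about 2 N on, then 0.8 N per mm: half way in is about 7 N; the carrier's weight alone barely moves it.
- beaker: Bystander: glass beaker, 66 mm diameter, 85 mm tall, origin at the centre of its underside. Leave alone.
- reagent: Bystander: amber jar, 52 mm diameter, 100 mm tall, origin at the centre of its underside. Leave alone.
- slide_tray: Bystander: low grey tray 100 x 140 x 20 mm, origin at the centre of its underside. Leave alone.

How it is judged:
By the outcome, as a careful person would: the job done as asked, in the order asked, and still so for the second after the job is handed in, while the arm keeps its last pose, push and grip.
It also fails if it takes over 64 s, if anything falls off the work surface, if the arm or the gripper's body presses on something with over 40 N, if the wrist force passes 120 N, or if a joint passes its speed limit or range.

## Working session

There is one attempt and no reset: what is moved stays moved. The work goes in short steps, each a Python script; the robot and the scene stay as the last script left them, time stands still between calls to the robot, and variables do not carry over. Pictures are saved under pics/ and viewed, at most 10 in all, crops included, and the job is handed in when it is done.

```bash
ls; mkdir -p pics; cat > h.py <<'E'
import numpy as np, cv2
from cell import bot
from scipy.spatial.transform import Rotation as R
def snap(n,f=None):
    d=bot.grab_frame(n)
    if f: cv2.imwrite(f'pics/{f}.png',d['pixels'][:,:,::-1])
    return d
def rays(d,uv):
    f=240/np.tan(np.radians(d['vfov'])/2)
    K=np.array([[f,0,d['cx']],[0,f,d['cy']],[0,0,1.]])
    p=cv2.undistortPoints(np.array(uv,float).reshape(-1,1,2),K,np.array(d['dist_coeffs'],float)).reshape(-1,2)
    v=np.c_[p[:,0],-p[:,1],-np.ones(len(p))]
    return np.array(d['position']),R.from_quat(d['attitude']).apply(v)
def onz(d,uv,z):
    o,v=rays(d,uv); return o+v*((z-o[2])/v[:,2])[:,None]
def tri(ds,uvs):
    A=np.zeros((3,3));b=np.zeros(3);L=[]
    for d,uv in zip(ds,uvs):
        o,v=rays(d,[uv]);v=v[0]/np.linalg.norm(v);P=np.eye(3)-np.outer(v,v);A+=P;b+=P@o;L.append((o,P))
    x=np.linalg.solve(A,b); return x,[np.linalg.norm(P@(x-o)) for o,P in L]
def proj(d,X):
    f=240/np.tan(np.radians(d['vfov'])/2)
    K=np.array([[f,0,d['cx']],[0,f,d['cy']],[0,0,1.]])
    c=R.from_quat(d['attitude']).inv().apply(np.atleast_2d(X)-d['position'])*[1,-1,-1]
    return cv2.projectPoints(c,np.zeros(3),np.zeros(3),K,np.array(d['dist_coeffs'],float))[0].reshape(-1,2)
E
python3 - <<'E'
from h import *
for n in ['scene','top','wrist']:
    d=snap(n,n+'0'); print(n,d['vfov'],d['cx'],d['cy'],d['dist_coeffs'],d['position'],d['attitude'])
o=bot.observe(); print(o)
E
```

```text
pics
scene 50.46634958213473 315.7214093397236 233.87440905560976 [0.03998598 0.         0.         0.         0.        ] [ 1.11032349 -0.64125582  0.81116039] [0.41082917 0.13402005 0.2854153  0.85545083]
top 43.17634094635034 317.33544096948617 241.38334994700944 [-0.14778899  0.          0.          0.          0.        ] [0.47455925 0.11710785 1.68470934] [-0.01835129  0.01941846  0.7121995  -0.70146848]
wrist 59.74150188881002 318.7000940339448 232.44160915694002 [-0.0890848  0.         0.         0.         0.       ] [ 0.23062658 -0.58704358  0.37278991] [-0.12658827  0.09976008 -0.6076236   0.77769974]
{'t': 0.15, 'joint_positions': array([-1.42349651e+00,  4.94034040e-01,  1.34597765e+00,  7.67245959e-06,
        1.30251419e+00, -9.55126512e-02]), 'joint_velocities': array([ 0.00147536, -0.00185249, -0.00271701, -0.00106651,  0.00108477,
        0.00081011]), 'joint_efforts': array([ 5.69135209e-04, -8.82543755e+01, -3.84064186e+01, -2.85552560e-04,
        7.07837404e-03,  6.36086895e-06]), 'position': array([ 0.15022443, -0.60636598,  0.20274501]), 'tcp_rot': array([ 9.92639326e-01,  1.21107184e-01, -8.38376887e-06, -4.66557025e-04]), 'ft_force': array([ 0.59654555, -0.48123194,  0.71275283]), 'torque': array([-0.07660138,  0.01125459, -0.02514208]), 'gripper_force': 0.0, 'gripper_width': 1.0008926621449001}
```

View pics/top0.png

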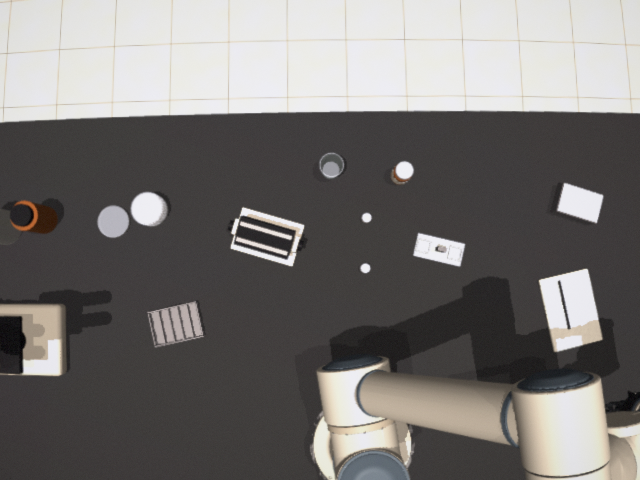

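View pics/scene0.png

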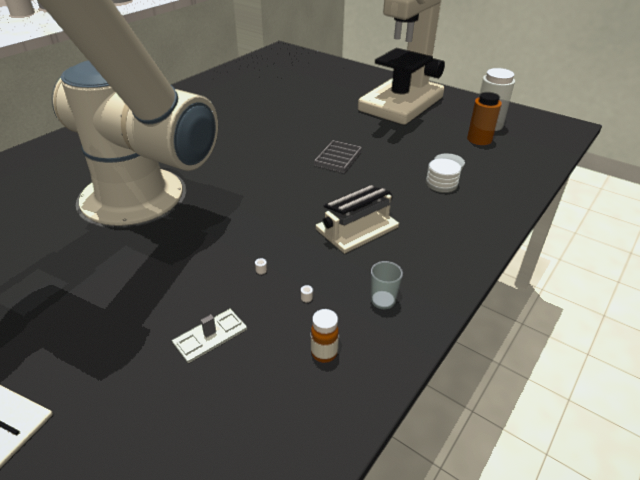

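Top view: stage at (267,236), mounts at (366,217) and (365,268), carrier at (440,249), beaker (332,166), jar (403,171), tray (176,324). The scene view agrees. Next I get rough positions, then take wrist close-ups.

```bash
python3 - <<'E'
from h import *
d=snap('top')
for n,uv,z in [('stage',(267,236),.1),('m1',(366,217),.026),('m2',(365,268),.026),('car',(440,249),.01),('beak',(332,166),0.04),('jar',(403,171),.05)]:
    print(n,onz(d,[uv],z)[0].round(4))
o=bot.observe();w=snap('wrist')
T=R.from_quat(o['tcp_rot']);C=R.from_quat(w['attitude'])
print('cam in tcp',T.inv().apply(np.array(w['position'])-o['position']),(T.inv()*C).as_matrix().round(3))
# views
q=[1,0,0,0]
for p in [(.45,-.12,.3),(.42,-.2,.3),(.5,-.05,.3)]:
    print(p,bot.ik(p,q))
E
```

```text
stage [0.5754 0.2457 0.1   ]
m1 [ 0.6283 -0.0208  0.026 ]
m2 [ 0.4883 -0.0153  0.026 ]
car [ 0.5377 -0.2269  0.01  ]
beak [0.7687 0.0706 0.04  ]
jar [ 0.7508 -0.1228  0.05  ]
cam in tcp [ 0.08272311  0.00044199 -0.17012982] [[ 0.001  0.948  0.318]
 [ 1.    -0.001 -0.   ]
 [ 0.     0.318 -0.948]]
(0.45, -0.12, 0.3) [-3.88926741e-01  1.73280665e-01  1.56703773e+00 -4.44089210e-16
  1.40127426e+00  1.18186959e+00]
(0.42, -0.2, 0.3) [-5.72892543e-01  1.72434064e-01  1.56812641e+00 -4.44089210e-16
  1.40103218e+00  9.97903784e-01]
(0.5, -0.05, 0.3) [-2.18556957e-01  2.30853363e-01  1.49035038e+00 -4.44089210e-16
  1.42038891e+00  1.35223937e+00]
```

```bash
python3 - <<'E'
from h import *
import pickle
q=[1,0,0,0];V=[]
for i,p in enumerate([(.58,-.22,.22),(.58,-.06,.22),(.60,.14,.30),(.60,.32,.30)]):
    bot.reach(p,q); bot.dwell(.15); V.append(snap('wrist',f'w{i}'))
    print(bot.observe()['t'],V[-1]['position'])
pickle.dump(V,open('V.pkl','wb'))
cv2.imwrite('pics/wa.png',cv2.resize(np.vstack([np.hstack([V[0]['pixels'],V[1]['pixels']]),np.hstack([V[2]['pixels'],V[3]['pixels']])])[:,:,::-1],(800,600),interpolation=cv2.INTER_AREA))
E
```

```text
2.525 [ 0.66254275 -0.22102673  0.39008299]
3.4083 [ 0.66291681 -0.06129922  0.39009258]
4.4833 [0.68291757 0.13800482 0.46929415]
5.4333 [0.68311951 0.31852022 0.47023874]
```

View pics/wa.png

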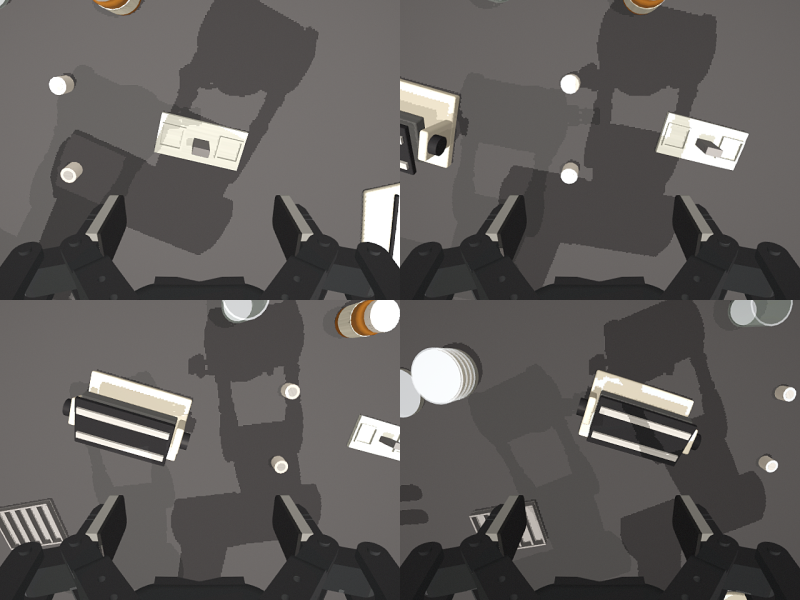

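Views 0/1 show the carrier (view 0 at about (320,235) full-res px) and both mounts; views 2/3 show the stage with its two bright bars. I'll make one zoomed montage to pick edges.

```bash
python3 - <<'E'
from h import *
import pickle
V=pickle.load(open('V.pkl','rb'))
def c(i,u,v,w,h,W,H):
    return cv2.resize(V[i]['pixels'][v:v+h,u:u+w,::-1],(W,H),interpolation=cv2.INTER_CUBIC)
# row1 carrier 160x112 -> 400x280 ; row2 stage 
a=np.hstack([c(0,240,165,160,112,400,280),c(1,405,165,160,112,400,280)])
b=np.hstack([c(2,90,100,240,180,400,300),c(3,270,100,240,180,400,300)])
cv2.imwrite('pics/zoom.png',np.vstack([a,b]))
for i in range(4):
    hsv=cv2.cvtColor(V[i]['pixels'],cv2.COLOR_RGB2HSV)
    m=((hsv[...,2]>150)).astype(np.uint8)
    n,l,s,ce=cv2.connectedComponentsWithStats(m)
    for k in range(1,n):
        if s[k,4]>150 and s[k,1]<330: print(i,s[k],ce[k].round(1))
E
```

```text
0 [149   0  74  23 942] [189.   9.]
0 [ 78 121  41  31 973] [ 97.4 135.4]
0 [ 246  179  152   94 8608] [319.5 225.8]
0 [ 96 259  36  34 839] [113.9 275.3]
0 [ 578  293   62  136 5220] [610.2 349.1]
1 [368   0  56  15 371] [397.3   5. ]
1 [257 119  31  32 786] [272.  133.9]
1 [   0  127   94  142 6177] [ 45.2 183.1]
1 [ 410  180  148   93 7839] [481.6 226.4]
1 [257 260  28  34 759] [271.2 277. ]
2 [ 356    0   75   34 1532] [384.2  15.1]
2 [ 541    0   99   60 4206] [592.5  28.3]
2 [ 142  113  165  145 6713] [232.1 162.5]
2 [449 133  31  26 624] [464.4 145.3]
2 [109 155  12  46 344] [115.1 180.3]
2 [ 121  171  150   53 1753] [195.5 197.2]
2 [ 558  185   82   72 3571] [601.7 220.4]
2 [ 121  210  141   49 1506] [190.7 233.9]
2 [435 250  26  28 533] [447.3 263.1]
2 [   0  326  101   66 2427] [ 49.9 357.7]
3 [ 529    0   99   42 1670] [557.4  19.9]
3 [   0   76  121  112 9007] [ 55.3 126.6]
3 [ 286  112  184  108 5674] [371.1 155.2]
3 [600 138  34  25 465] [620.4 150.8]
3 [ 319  170  147   54 1623] [391.1 197. ]
3 [452 207  24  40 293] [463.9 229.1]
3 [ 306  210  138   49 1411] [373.8 233.8]
3 [583 249  22  27 360] [593.7 264.1]
3 [201 329  32  60 709] [214.4 357. ]
```

View pics/zoom.png

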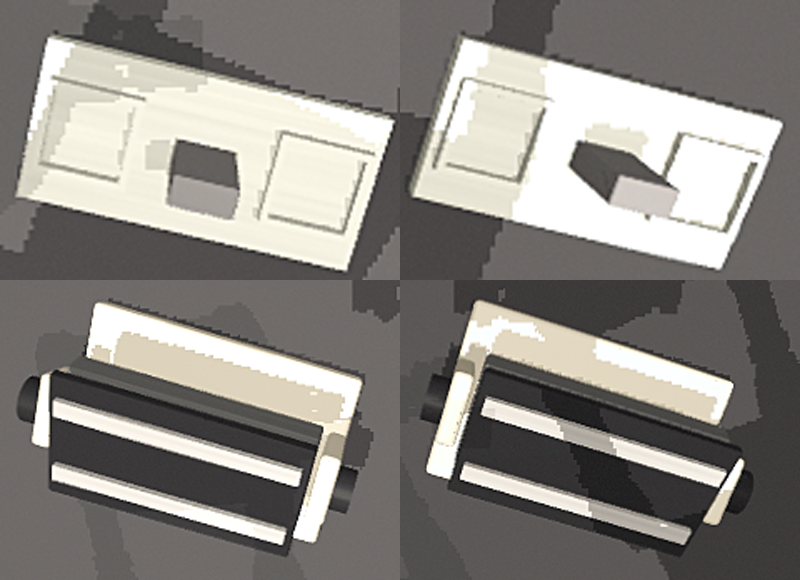

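The zoom shows the carrier's fin top (view 0 about (320,241) px) and its places, and two clean bar blobs on the stage, separable by brightness in both views. Now I'll measure mounts and carrier and take extra stage views from the low side.

```bash
cat >> h.py <<'E'
def blobs(d,thr=150,amin=150):
    m=(d['pixels'].max(2)>thr).astype(np.uint8)
    cs,_=cv2.findContours(m,cv2.RETR_EXTERNAL,cv2.CHAIN_APPROX_NONE)
    return [c for c in cs if cv2.contourArea(c)>amin]
def near(d,uv,thr=150,amin=150):
    return min(blobs(d,thr,amin),key=lambda c:np.linalg.norm(c.reshape(-1,2).mean(0)-uv))
def cen(c):
    M=cv2.moments(cv2.convexHull(c)); return np.array([M['m10'],M['m01']])/M['m00']
def quad(c):
    h=cv2.convexHull(c)
    for e in np.arange(1,15,.25):
        q=cv2.approxPolyDP(h,e,True)
        if len(q)==4: break
    q=q.reshape(-1,2).astype(float); k=c.reshape(-1,2).astype(float); L=[]
    for i in range(4):   # refine: line fit to contour points of every side
        a,b=q[i],q[(i+1)%4];u=(b-a)/np.linalg.norm(b-a);s=(k-a)@u/np.linalg.norm(b-a);t=abs((k-a)@[-u[1],u[0]])
        p=k[(s>.12)&(s<.88)&(t<2.5)]
        if len(p)<3: p=np.array([a,b])
        vx,vy,x,y=cv2.fitLine(p.astype(np.float32),cv2.DIST_HUBER,0,.01,.01).ravel(); L.append(np.cross([x,y,1],[x+vx,y+vy,1]))
    r=[]
    for i in range(4):
        z=np.cross(L[i-1],L[i]); r.append(z[:2]/z[2])
    return np.array(r)
E
python3 - <<'E'
from h import *
import pickle
V=pickle.load(open('V.pkl','rb'))
for nm,a,b in [('m1',(97,135),(272,134)),('m2',(114,275),(271,277))]:
    for thr in (125,150):
        c0,c1=near(V[0],a,thr),near(V[1],b,thr)
        x,e=tri(V[:2],[cen(c0),cen(c1)]); print(nm,thr,x.round(4),np.round(e,4),cv2.boundingRect(c0),cv2.boundingRect(c1))
        print('  onz .013',onz(V[0],[cen(c0)],.013)[0].round(4),onz(V[1],[cen(c1)],.013)[0].round(4))
for i,a in ((0,(320,226)),(1,(482,226))):
    c=near(V[i],a,150,3000); q=quad(c); P=onz(V[i],q,.008)
    ed=[np.linalg.norm(P[k]-P[k-1]).round(4) for k in range(4)]
    k=int(np.argmax(ed)); v=P[k]-P[k-1]; v*=np.sign(v[1])
    print('car',P.mean(0).round(4),ed,'yaw',np.degrees(np.arctan2(-v[0],v[1])).round(2),q.round(1).tolist())
# extra stage views from the low side
Q=R.from_matrix(np.array([[-1,0,0],[0,1,0],[0,0,-1.]])).as_quat()
S=V[2:]
for p in [(.47,.30,.30),(.47,.14,.30),(.40,.22,.24)]:
    j=bot.ik(p,Q); print(p,None if j is None else np.round(j,2))
    if j is None: continue
    bot.reach(p,Q); bot.dwell(.15); S.append(snap('wrist')); print(bot.observe()['t'])
pickle.dump(S,open('S.pkl','wb'))
cv2.imwrite('pics/sb.png',np.vstack([cv2.resize(np.hstack([s['pixels'][:,:,::-1] for s in S[2:4]]),(800,300),interpolation=cv2.INTER_AREA),
  cv2.resize(S[-1]['pixels'][:,:,::-1],(800,600),interpolation=cv2.INTER_AREA)[100:400]]))
E
```

```text
m1 125 [ 0.6288 -0.02    0.0133] [0.0001 0.0001] (78, 120, 41, 32) (257, 118, 32, 33)
  onz .013 [ 0.6289 -0.0199  0.013 ] [ 0.6287 -0.02    0.013 ]
m1 150 [ 0.6287 -0.0198  0.0135] [0.0002 0.0002] (78, 121, 41, 31) (257, 119, 31, 32)
  onz .013 [ 0.6289 -0.0196  0.013 ] [ 0.6285 -0.0198  0.013 ]
m2 125 [ 0.4905 -0.0145  0.014 ] [0. 0.] (96, 259, 36, 34) (257, 260, 29, 35)
  onz .013 [ 0.49   -0.0139  0.013 ] [ 0.49   -0.0143  0.013 ]
m2 150 [ 0.4902 -0.0143  0.0137] [0.0001 0.0001] (96, 259, 36, 34) (257, 260, 28, 34)
  onz .013 [ 0.49  -0.014  0.013] [ 0.4898 -0.0142  0.013 ]
car [ 0.5395 -0.2228  0.008 ] [np.float64(0.0649), np.float64(0.1334), np.float64(0.0648), np.float64(0.1332)] yaw -13.88 [[259.3, 178.5], [396.9, 211.8], [377.5, 272.5], [246.4, 242.4]]
car [ 0.5391 -0.2228  0.008 ] [np.float64(0.0639), np.float64(0.1342), np.float64(0.0646), np.float64(0.1346)] yaw -14.11 [[430.1, 179.9], [557.7, 213.6], [532.9, 272.5], [409.6, 242.6]]
(0.47, 0.3, 0.3) [ 0.46  0.32  1.37 -0.    1.46 -1.11]
8.3417
(0.47, 0.14, 0.3) [ 0.17  0.21  1.52 -0.    1.41 -1.4 ]
9.225
(0.4, 0.22, 0.24) [ 0.37  0.21  1.69 -0.    1.24 -1.2 ]
9.9833
```

View pics/sb.png

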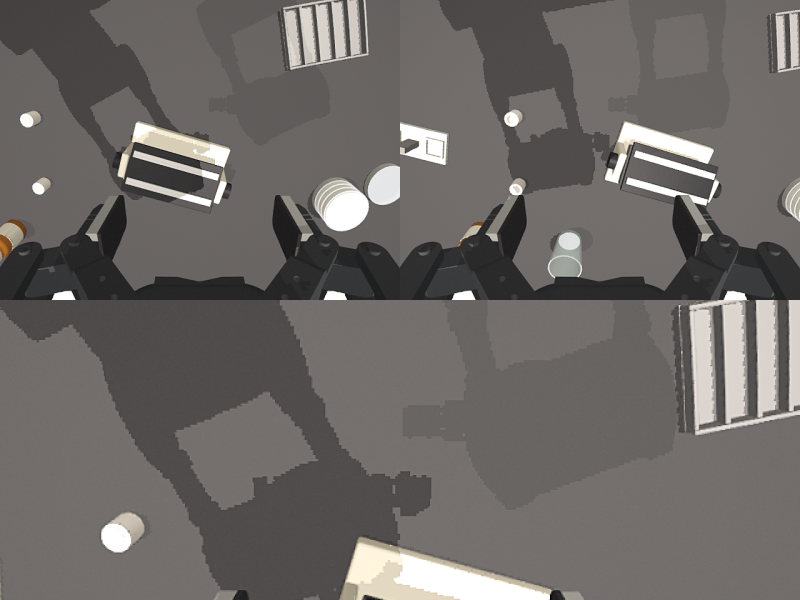

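Both new stage views show the bars, e.g. at about (288,260) and (272,300) px in the first. The third misses the stage, so I drop it. Now triangulating bar corners across the four views.

```bash
python3 - <<'E'
from h import *
import pickle
S=pickle.load(open('S.pkl','rb'))[:4]
for thr in (140,):
  D={}
  for i,d in enumerate(S):
    for c in blobs(d,thr,400):
        (_,_),(w,h),_=cv2.minAreaRect(c)
        if max(w,h)/min(w,h)<6: continue
        q=quad(c); P=onz(d,q,.1)
        if np.linalg.norm(P.mean(0)[:2]-[.575,.245])>.06: continue
        print(i,cv2.contourArea(c),cen(c).round(1),P.mean(0).round(4),[np.linalg.norm(P[k]-P[k-1]).round(4) for k in range(4)])
        b='H' if P.mean(0)[:2]@[.97,-.25]>np.array([.575,.245])@[.97,-.25] else 'L'
        m=P.mean(0)
        for k in range(4):
            r=P[k]-m; key=b+('+' if r[1]>0 else '-')+('u' if r[0]-.25*r[1]>0 else 'd')
            D.setdefault(key,[]).append((i,q[k]))
  X={}
  for k,v in sorted(D.items()):
    for sub in ([0,1],[2,3],[0,1,2,3]):
        vv=[a for a in v if a[0] in sub]
        if len(vv)>1:
            x,e=tri([S[a[0]] for a in vv],[a[1] for a in vv]); print(k,sub,x.round(4),np.round(e,4))
    X[k]=x
  M=np.array(list(X.values())); y=sum(X[b+'+'+s]-X[b+'-'+s] for b in 'HL' for s in 'ud')/4
  xx=sum(X['H'+a+s]-X['L'+a+s] for a in '+-' for s in 'ud')/4
  print('mid',M.mean(0).round(4),'y',np.linalg.norm(y),y.round(4),'x',np.linalg.norm(xx),xx.round(4))
  yh=y/np.linalg.norm(y);xh=xx-xx@yh*yh
  print('yaw',np.degrees(np.arctan2(-y[0],y[1])),'slope',np.degrees(np.arctan2(xh[2],np.hypot(*xh[:2]))),'roll',np.degrees(yh[2]))
  for s in 'ud':
    for a in '+-': v=X['H'+a+s]-X['L'+a+s]; print(s,a,np.linalg.norm(v).round(4),np.degrees(np.arcsin(v[2]/np.linalg.norm(v))).round(2))
  # plane/in-bar slope
  for b in 'HL':
    v=sum(X[b+a+'u']-X[b+a+'d'] for a in '+-')/2; print(b,np.linalg.norm(v))
E
```

```text
0 1389.5 [190.2 233.7] [0.5569 0.2588 0.1   ] [np.float64(0.0098), np.float64(0.1363), np.float64(0.0095), np.float64(0.135)]
0 1638.5 [194.9 196.9] [0.5925 0.2506 0.1   ] [np.float64(0.0106), np.float64(0.1397), np.float64(0.0101), np.float64(0.1407)]
1 1348.5 [373.7 233.5] [0.5571 0.2648 0.1   ] [np.float64(0.1341), np.float64(0.0096), np.float64(0.1347), np.float64(0.0092)]
1 1540.5 [391.  196.7] [0.5927 0.2505 0.1   ] [np.float64(0.1391), np.float64(0.0096), np.float64(0.1408), np.float64(0.0103)]
2 1397.0 [268.8 306.7] [0.5924 0.2513 0.1   ] [np.float64(0.0113), np.float64(0.1401), np.float64(0.0113), np.float64(0.1401)]
2 1349.5 [281.7 264.7] [0.5466 0.265  0.1   ] [np.float64(0.1356), np.float64(0.0099), np.float64(0.135), np.float64(0.0101)]
H+d [0, 1] [0.6084 0.3194 0.1   ] [0.0005 0.0005]
H+d [0, 1, 2, 3] [0.6082 0.3197 0.0991] [0.0005 0.0006 0.0002]
H+u [0, 1] [0.6179 0.3154 0.101 ] [0.0001 0.0001]
H+u [0, 1, 2, 3] [0.6179 0.3159 0.1006] [0.0003 0.0005 0.0008]
H-d [0, 1] [0.5665 0.1852 0.0965] [0.0003 0.0003]
H-d [0, 1, 2, 3] [0.5671 0.1854 0.0982] [0.0005 0.0005 0.0003]
H
[... 170 characters left out ...]
1, 2, 3] [0.568  0.3315 0.086 ] [0.0002 0.0006 0.0007]
L+u [0, 1] [0.5789 0.3278 0.0901] [0.0002 0.0002]
L+u [0, 1, 2, 3] [0.5779 0.3288 0.0871] [0.0005 0.001  0.0007]
L-d [0, 1] [0.5268 0.1976 0.0854] [0.0004 0.0004]
L-d [0, 1, 2, 3] [0.527  0.1978 0.0859] [0.0005 0.0003 0.0004]
L-u [0, 1] [0.5365 0.1946 0.0868] [0.0001 0.0001]
L-u [0, 1, 2, 3] [0.5365 0.1948 0.0868] [0.0002 0.0002 0.0003]
mid [0.5724 0.257  0.0931] y 0.1401152765038426 [0.0411 0.134  0.0002] x 0.044095213528094875 [ 0.0402 -0.0125  0.0133]
yaw -17.046392599984042 slope 17.514156070362848 roll 0.08286700117648409
u + 0.0441 17.85
u - 0.0447 18.51
d + 0.0439 17.37
d - 0.0436 16.29
H 0.01066159163266204
L 0.010167861308525816
```

Bars measure 140.1 mm and 44.1 mm apart (nominal 140 and 44), slope about 17.5°, yaw −17.05°, and mid (0.5724, 0.2570, 0.0931). Carrier and mount sizes and heights also match. Starting the mounts.

```bash
cat >> h.py <<'E'
C=np.array([.5393,-.2228,0]);YAW=np.radians(-14.0)
def frame(yaw,slope=0,s=1):
    """tool orientation gripping carrier at yaw, pitched so that its x goes up by slope; s picks the half turn"""
    B=R.from_euler('z',yaw)*R.from_euler('y',-slope)
    x,y,z=B.as_matrix().T
    return R.from_matrix(np.c_[s*y,s*x,-z]), B
def st(m=''):
    o=bot.observe();print(m,'t',round(o['t'],2),o['position'].round(4),'w',round(o['gripper_width'],3),'gf',round(o['gripper_force'],1),'F',o['ft_force'].round(2),'T',o['torque'].round(3));return o
E
cat > mount.py <<'E'
import sys
from h import *
S=1
def q(): return frame(YAW,0,S)[0].as_quat()
def do(m,side):
    pl=C+R.from_euler('z',YAW).apply([0,side*.045,0]); m=np.array(m)
    bot.grip(.6,30)
    bot.reach([*m,.10],q()); bot.movel([*m,.017],max_speed=.12); st('pre')
    bot.grip(0,30); st('grip')
    bot.movel([*m,.09],max_speed=.15)
    bot.reach([*pl[:2],.08],q()); bot.movel([*pl[:2],.0255],max_speed=.08); st('down')
    bot.grip(.5); st('open'); bot.movel([*pl[:2],.12],max_speed=.2); st('up')
E
python3 - <<'E'
from h import *
for s in (1,-1):
    for p,yw,sl in (((.49,-.0143,.017),YAW,0),((.6287,-.0199,.017),YAW,0),((.5393,-.2228,.02),YAW,0),((.56,.26,.13),np.radians(-17),np.radians(17.5))):
        j=bot.ik(p,frame(yw,sl,s)[0].as_quat()); print(s,None if j is None else j.round(2))
E
cat > run1.py <<'E'
import mount; from h import *
mount.do((.4902,-.0143),1)
E
echo
```

```text
1 [-0.15  0.59  1.86 -0.    0.69  0.09]
1 [-0.13  0.72  1.51 -0.    0.92  0.12]
1 [-0.49  0.67  1.62 -0.    0.85 -0.25]
1 [ 0.46  0.49  1.66 -0.29  0.79  0.94]
-1 [-0.15  0.59  1.86 -0.    0.69 -3.05]
-1 [-0.13  0.72  1.51 -0.    0.92 -3.02]
-1 [-0.49  0.67  1.62 -0.    0.85  2.89]
-1 [ 0.46  0.49  1.66 -0.29  0.79 -2.2 ]
```

```bash
python3 run1.py
```

```text
pre t 12.48 [ 0.4906 -0.0142  0.0175] w 0.605 gf 0.0 F [-0.32  0.41 -0.01] T [-0.034 -0.011  0.066]
grip t 13.02 [ 0.4902 -0.0143  0.0171] w 0.002 gf 0.0 F [ 0.62 -0.48 -0.08] T [-0.018 -0.021  0.037]
down t 15.22 [ 0.5504 -0.1792  0.0258] w -0.003 gf 0.0 F [-0.61 -1.09  0.26] T [ 0.018 -0.038 -0.04 ]
open t 15.7 [ 0.5502 -0.1792  0.0256] w 0.507 gf 0.0 F [0.03 0.09 0.19] T [ 0.004  0.043 -0.048]
up t 16.32 [ 0.5499 -0.179   0.1197] w 0.503 gf 0.0 F [-1.11 -0.36 -1.12] T [-0.008  0.018 -0.004]
```

The grip closed on nothing. I'll look before doing anything else.

```bash
python3 - <<'E'
from h import *
import pickle
q=[1,0,0,0]; W=[]
for p in [(.58,-.22,.22),(.58,-.06,.22)]:
    bot.reach(p,q); bot.dwell(.1); W.append(snap('wrist'))
pickle.dump(W,open('W.pkl','wb'))
for d in W:
    for c in blobs(d):
        print(cen(c).round(1),cv2.boundingRect(c),onz(d,[cen(c)],.013)[0].round(4))
cv2.imwrite('pics/chk.png',W[1]['pixels'][:,:,::-1]); st()
E
```

```text
[610.2 370.7] (577, 295, 63, 151) [ 0.3696 -0.5545  0.013 ]
[114.1 274.9] (97, 259, 36, 33) [ 0.4901 -0.0137  0.013 ]
[320.7 226.2] (247, 180, 151, 93) [ 0.5421 -0.2219  0.013 ]
[ 96.3 134.1] (79, 120, 39, 32) [ 0.6295 -0.0178  0.013 ]
[185.    8.6] (152, 0, 57, 22) [ 0.7319 -0.1083  0.013 ]
[271.4 276.9] (257, 260, 29, 34) [ 0.4899 -0.0143  0.013 ]
[482.4 226.9] (410, 180, 148, 93) [ 0.5421 -0.2184  0.013 ]
[ 45.8 193.1] (0, 126, 93, 143) [0.5761 0.2016 0.013 ]
[272.3 133.7] (257, 118, 31, 32) [ 0.6287 -0.0198  0.013 ]
[395.6   5.8] (368, 0, 56, 15) [ 0.7341 -0.1245  0.013 ]
 t 18.52 [ 0.5801 -0.0609  0.2199] w 0.498 gf 0.0 F [-0.97 -0.74  0.57] T [ 0.012 -0.015 -0.005]
```

View pics/chk.png

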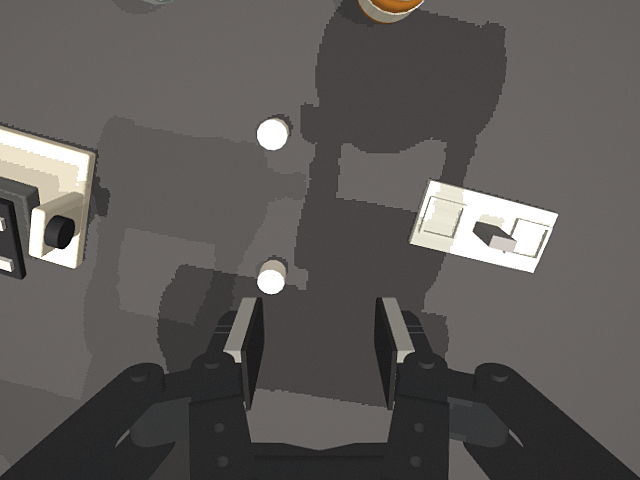

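```bash
python3 - <<'E'
from h import *
import pickle
d=pickle.load(open('W.pkl','rb'))[1]
p=np.array([.5801,-.0609,.2199])
for dz in (-.008,0,.005,.011,.02,.03,.04): print(dz,proj(d,[p+[0,-.021,dz],p+[0,.021,dz],p+[.011,.021,dz],p+[-.011,.021,dz]]).round(0).tolist())
t=snap('top'); s=snap('scene')
c=p+[0,0,-.008]
print('top',proj(t,[c]),'scene',proj(s,[c]))
u,v=proj(s,[c])[0].astype(int);u2,v2=proj(t,[c])[0].astype(int)
for im,(a,b) in ((s['pixels'],(u,v)),(t['pixels'],(u2,v2))): pass
def crop(im,a,b):
    im=im.copy();cv2.drawMarker(im,(int(a),int(b)),(255,0,0),0,5,1);return cv2.resize(im[max(0,b-60):b+60,max(0,a-60):a+60,::-1],(400,400),interpolation=cv2.INTER_NEAREST)
cv2.imwrite('pics/tip.png',np.hstack([crop(s['pixels'],u,v),crop(t['pixels'],u2,v2)]))
E
```

```text
-0.008 [[363.0, 279.0], [274.0, 279.0], [273.0, 257.0], [274.0, 300.0]]
0 [[365.0, 287.0], [272.0, 286.0], [271.0, 264.0], [273.0, 308.0]]
0.005 [[366.0, 292.0], [271.0, 291.0], [270.0, 268.0], [272.0, 314.0]]
0.011 [[368.0, 298.0], [269.0, 298.0], [268.0, 274.0], [270.0, 320.0]]
0.02 [[370.0, 308.0], [267.0, 308.0], [265.0, 284.0], [268.0, 332.0]]
0.03 [[373.0, 321.0], [264.0, 321.0], [262.0, 295.0], [265.0, 345.0]]
0.04 [[377.0, 335.0], [260.0, 335.0], [259.0, 308.0], [262.0, 361.0]]
top [[388.96282502 229.32689912]] scene [[274.02728916 221.78791611]]
```

View pics/tip.png

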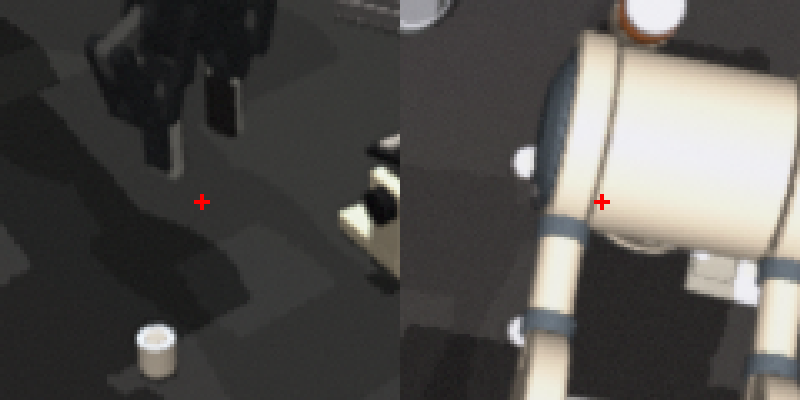

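The pads sit about 30 mm further back than the text's TCP offset: in the wrist view the tips are at row 297, and in the scene view they sit above the marker. So the jaws closed above the mount. I'll find the true tip height by touching the bench gently around mount 2 and then grip.

```bash
cat > run2.py <<'E'
from mount import *
m=(.4902,-.0143)
bot.grip(.48,30)
bot.reach([*m,.07],q()); bot.movel([*m,-.012],max_speed=.12); o=st('pre'); f0=o['ft_force'][2]
z=-.012; 
while z>-.036:
    z-=.001; bot.movel([*m,z],max_speed=.03); o=bot.observe(); 
    print(round(z,4),round(o['position'][2],4),(o['ft_force']-[0,0,f0]).round(1),round(o['t'],2))
    if abs(o['ft_force'][2]-f0)>4: break
bot.movel([*m,z+.010],max_speed=.05); bot.grip(0,30); st('grip')
E
python3 run2.py
```

```text
pre t 20.88 [ 0.4906 -0.0144 -0.0115] w 0.48 gf 0.0 F [ 0.49  0.62 -0.2 ] T [-0.014  0.054 -0.011]
-0.013 -0.0125 [0.6 0.3 0.3] 21.13
-0.014 -0.014 [-0.4 -0.7  0.9] 21.38
-0.015 -0.0151 [ 0.1 -0.3 -0.7] 21.63
-0.016 -0.0161 [-0.3  0.5  0.5] 21.88
-0.017 -0.017 [-0.2  0.3  0.5] 22.13
-0.018 -0.0181 [0.9 0.6 0.4] 22.38
-0.019 -0.0191 [-0.4 -0.1  0.5] 22.63
-0.02 -0.02 [-0.5 -0.4  0.5] 22.88
-0.021 -0.0211 [0.5 0.3 0.5] 23.13
-0.022 -0.022 [-0.4  0.5  0.1] 23.38
-0.023 -0.023 [-0.4 -0.1  0.6] 23.63
-0.024 -0.0241 [-0.1 -1.  -0.3] 23.88
-0.025 -0.0251 [-1.2  0.2 -0.2] 24.13
-0.026 -0.0261 [0.2 1.3 0.2] 24.38
-0.027 -0.0271 [ 0.2 -0.2  1. ] 24.63
-0.028 -0.0281 [0.1 0.3 0.6] 24.88
-0.029 -0.0291 [ 0.4 -0.2  0.3] 25.13
-0.03 -0.0297 [-0.4  0.2  8.8] 25.38
grip t 26.01 [ 0.4903 -0.0143 -0.0199] w 0.288 gf 29.0 F [-1.91 -0.44  8.65] T [0.052 0.174 0.036]
```

Tips are 29.5 mm behind the TCP at this opening. Mount 2 is gripped (w 0.288, 29 N). Place it, then do mount 1 with the corrected heights.

```bash
cat > run3.py <<'E'
from mount import *
def place(side,z):
    pl=C+R.from_euler('z',YAW).apply([0,side*.045,0])
    bot.reach([*pl[:2],.045],q()); bot.movel([*pl[:2],z],max_speed=.08); st('down')
    bot.grip(.5); st('open'); bot.movel([*pl[:2],.05],max_speed=.2)
m=(.4902,-.0143)
bot.movel([*m,.04],max_speed=.2); o=st('lift')
assert o['gripper_width']>.2
place(1,-.0100)
m=(.6287,-.0199)
bot.reach([*m,.05],q()); bot.movel([*m,-.018],max_speed=.12); bot.grip(0,30); o=st('grip')
assert o['gripper_width']>.2
bot.movel([*m,.04],max_speed=.2); o=st('lift')
assert o['gripper_width']>.2
place(-1,-.0085)
bot.reach([.58,-.22,.22],[1,0,0,0]); bot.dwell(.1); d=snap('wrist','car'); 
im=d['pixels'][150:310,220:420,::-1]; cv2.imwrite('pics/car2.png',cv2.resize(im,(800,600),interpolation=cv2.INTER_CUBIC))
q=quad(near(d,(320,226),150,3000)); P=onz(d,q,.008); ed=[np.linalg.norm(P[k]-P[k-1]).round(4) for k in range(4)]
k=int(np.argmax(ed)); v=P[k]-P[k-1]; v*=np.sign(v[1]); print(P.mean(0),ed,np.degrees(np.arctan2(-v[0],v[1])))
st()
E
python3 run3.py
```

```text
lift t 26.46 [ 0.4905 -0.0143  0.0403] w 0.296 gf 29.5 F [ 0.21 -0.01 -0.42] T [ 0.041 -0.038  0.01 ]
down t 28.02 [ 0.5504 -0.1792 -0.0097] w 0.29 gf 29.5 F [0.22 0.17 0.13] T [ 0.023 -0.033  0.087]
open t 28.34 [ 0.5503 -0.1792 -0.0097] w 0.498 gf 0.0 F [-0.87  0.53  0.08] T [-0.073 -0.036  0.061]
grip t 30.54 [ 0.6293 -0.0201 -0.017 ] w 0.285 gf 29.4 F [-1.8  -0.05  7.18] T [-0.214  0.219  0.068]
lift t 30.98 [ 0.6292 -0.0199  0.041 ] w 0.29 gf 29.5 F [-0.09  0.58 -0.36] T [-0.058 -0.007 -0.044]
down t 32.83 [ 0.5283 -0.2663 -0.009 ] w 0.289 gf 30.9 F [-0.42  0.14 -1.04] T [0.043 0.041 0.018]
open t 33.15 [ 0.5285 -0.2665 -0.0085] w 0.498 gf 0.0 F [ 0.68  0.15 -0.1 ] T [-0.034  0.001 -0.04 ]
[ 0.5389243 -0.2227354  0.008    ] [np.float64(0.0638), np.float64(0.1334), np.float64(0.0637), np.float64(0.1331)] -13.846406164588343
 t 35.08 [ 0.5797 -0.2201  0.2193] w 0.499 gf 0.0 F [ 0.76  0.52 -0.15] T [-0.055  0.007 -0.04 ]
```

View pics/car2.png

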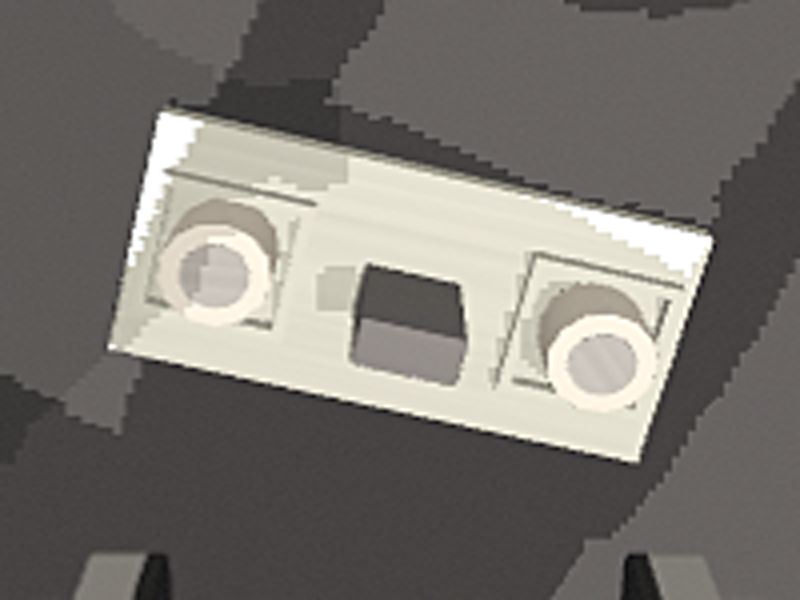

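Both mounts stand upright inside the walls, in the crop at about (215,275) and (600,360), with the fin at (410,350). The carrier is unmoved. Now grip the fin, lift, and bring it over the stage, tilted.

```bash
cat > run4.py <<'E'
from h import *
import json
MID=np.array([.5724,.2570,.0931])
C=np.array([.5391,-.2228]); yw=np.radians(-13.95)
Qg=frame(yw)[0].as_quat(); Qs,B=frame(np.radians(-17.05),np.radians(17.5)); Qs=Qs.as_quat()
n=B.as_matrix()[:,2]; zg=-.0135
hov=MID+n*(.04+zg)
print('n',n.round(3),'hov',hov.round(4),bot.ik(hov,Qs),bot.ik(MID+n*(zg-.008),Qs) is not None)
assert bot.ik(hov,Qs) is not None
bot.reach([*C,.06],Qg); bot.movel([*C,zg],max_speed=.12); bot.grip(0,70); o=st('grip')
assert .08<o['gripper_width']<.25
bot.movel([*C,zg+.004],max_speed=.04); o=st('lift0')
bot.movel([*C,zg+.14],max_speed=.15); st('lift')
bot.movel(hov+[0,0,.02],Qs,max_speed=.2); bot.movel(hov,max_speed=.1); bot.dwell(.1); st('hover')
w=snap('wrist'); s=snap('scene')
a=cv2.resize(w['pixels'][:,:,::-1],(400,300),interpolation=cv2.INTER_AREA)
u,v=proj(s,[MID])[0].astype(int); b=cv2.resize(s['pixels'][v-75:v+60,u-90:u+90,::-1],(400,300))
cv2.imwrite('pics/hov.png',np.hstack([a,b]))
E
python3 run4.py
```

```text
n [-0.287  0.088  0.954] hov [0.5648 0.2593 0.1184] [ 0.45471316  0.50678628  1.66033922 -0.29934018  0.7709133   0.94654303] True
grip t 37.51 [ 0.5395 -0.223  -0.0126] w 0.127 gf 69.0 F [-1.41  0.51  8.06] T [0.085 0.267 0.054]
lift0 t 37.76 [ 0.5393 -0.2229 -0.0091] w 0.131 gf 68.1 F [ 0.04  0.31 -1.57] T [ 0.005 -0.021  0.001]
lift t 38.82 [ 0.5386 -0.2226  0.1257] w 0.134 gf 68.1 F [-0.26  0.29 -1.41] T [-0.06   0.044  0.001]
hover t 41.83 [0.565  0.2593 0.1188] w 0.135 gf 68.2 F [ 0.29  0.48 -1.22] T [0.019 0.193 0.036]
```

View pics/hov.png

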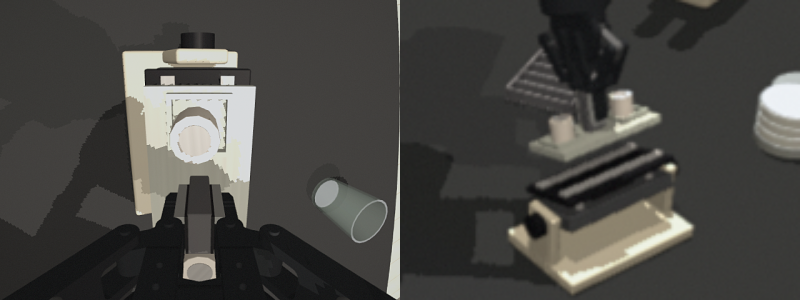

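Hover picture: the carrier sits parallel above the two bars, with both mounts still in their places. Descending along the normal with force averaging.

```bash
cat > run5.py <<'E'
from h import *
MID=np.array([.5724,.2570,.0931]); Qs,B=frame(np.radians(-17.05),np.radians(17.5)); n=B.as_matrix()[:,2]; zg=-.0135
def avg(k,dt=.02):
    F=[];T=[];P=[]
    for _ in range(k):
        o=bot.observe();F.append(o['ft_force']);T.append(o['torque']);P.append(o['position']);bot.dwell(dt)
    return [B.inv().apply(np.mean(x,0)) for x in (F,T)]+[n@(np.mean(P,0)-MID)-zg]
go=lambda d,v=.03: bot.movel(MID+n*(d+zg),max_speed=v)
if __name__=='__main__':
    go(.006,.08); bot.dwell(.1); F0,T0,_=avg(12); np.save('base.npy',[F0,T0])
    d=.004
    while d>-.010:
        go(d); F,T,p=avg(4); f=F-F0
        print(round(d,4),p.round(4),'F',f.round(2),'T',(T-T0).round(3))
        if f[2]>6.2: break
        d-=.001
    F,T,p=avg(12); print('end',p.round(4),'F',(F-F0).round(2),'T',(T-T0).round(3)); st()
E
python3 run5.py
```

```text
0.004 0.0039 F [0.56 0.02 0.43] T [-0.001 -0.012 -0.016]
0.003 0.0029 F [-0.03 -0.01 -0.09] T [-0.015 -0.012  0.015]
0.002 0.0021 F [0.33 0.26 2.24] T [-0.02  -0.021  0.015]
0.001 0.001 F [0.37 0.07 3.46] T [-0.004 -0.027 -0.025]
0.0 0.0 F [0.56 0.1  4.15] T [-0.015 -0.055 -0.016]
-0.001 -0.001 F [0.7  0.5  5.41] T [ 0.024 -0.093 -0.005]
-0.002 -0.002 F [ 0.44 -0.14  5.55] T [ 0.058 -0.073  0.015]
-0.003 -0.003 F [0.68 0.58 6.33] T [ 0.052 -0.108  0.012]
end -0.003 F [0.69 0.54 6.6 ] T [ 0.082 -0.117 -0.012]
 t 45.54 [0.5772 0.2556 0.0774] w 0.135 gf 69.2 F [-1.9   0.67  5.23] T [ 0.078  0.034 -0.053]
```

Contact came at d ≈ +2.2 mm. The face is now 5–6 mm in at 6.6 N. The moments fit shear acting at the wrist with the push about 2 mm off centre, so both bars are loaded. One small nudge and a last look.

```bash
python3 - <<'E'
from run5 import *
F0,T0=np.load('base.npy'); go(-.0035); bot.dwell(.2)
F,T,p=avg(15); print('end',p.round(4),'F',(F-F0).round(2),'T',(T-T0).round(3)); st()
w=snap('wrist'); s=snap('scene')
a=cv2.resize(w['pixels'][60:300,160:480,::-1],(400,300),interpolation=cv2.INTER_AREA)
u,v=proj(s,[MID])[0].astype(int); b=cv2.resize(s['pixels'][v-55:v+50,u-70:u+70,::-1],(400,300),interpolation=cv2.INTER_CUBIC)
cv2.imwrite('pics/fin.png',np.hstack([a,b]))
E
```

```text
end -0.0035 F [1.05 0.57 6.88] T [ 0.067 -0.149  0.003]
 t 46.24 [0.5773 0.2555 0.0769] w 0.134 gf 69.2 F [-1.13  1.23  4.94] T [ 0.134  0.059 -0.011]
```

View pics/fin.png

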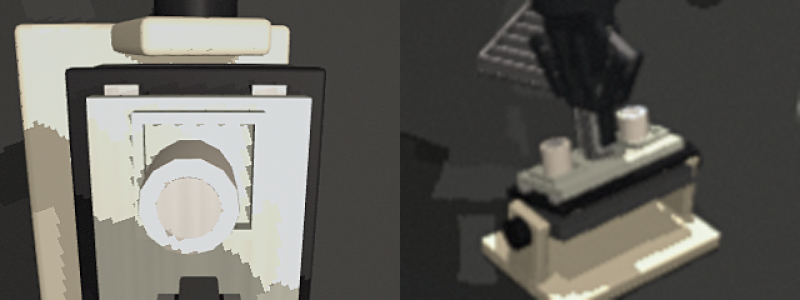

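The carrier is flush on both bars. Its centre (column 199) matches the bars' and plate's centre (column 196), and both mounts are seated. Handing in.

```bash
python3 -c "
from cell import bot
print(bot.sign_off())"
```

```text
the job is handed in; nothing more can be done
None
```

I handed the job in at about 46 s, with the carrier still gripped by its fin and flush on both rest bars, both mounts upright in it, and the sprung face about half way in at 6.9 N; my first grasp closed above a mount and missed without touching it.

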